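Run the specimen shelf out to its line and hold it

TASK

The specimen pots are to be read from below through the windows in their shelf. Unlock the shelf by turning the black wing knob on the stand clockwise (seen from above) until it clicks over and stays a quarter turn round, then slide the shelf out along its guides, without lifting it, until the dark line across it is level with the end of the stand. The loaded shelf tips over the end if it is let go, so finish while still holding it by its bar, lying flat on the stand, with the pots standing in their seats and the things around left alone.

Things in the scene. Friction and masses are not known exactly. Their poses are not given: they have to be found in the camera images.
- stand: Aluminium bench stand, an open bridge fixed to the worktop, x = -95..95, y = -66..84 mm. Origin: on the worktop below the middle of the shelf's track. x: the way the shelf runs out, roughly to the robot's right; y: to the lock's side, roughly away from the robot; z up. Bed (shelf lies on it) 90 mm up; two side guide strips 7 mm high leave the shelf 1.8 mm play each side.
- stand_end (a point): Middle of the end edge of the stand's bed over which the shelf runs out (stand x = 95, y = 0, z = 90 mm); axes as the stand's. The lock's dark steel bracket stands at stand x = -52..-18 mm and reaches over the shelf's far edge (stand y = 29..83 mm), its top 110 mm above the worktop.
- lock_knob (a joint): Angle of the black wing knob (rad): 0 locked, growing clockwise seen from above, 1.57 stop. Its cam lifts a sprung pin out of a hole in the shelf. The spring resists with up to about 0.2 N m up to the crest at 1.0 rad; let go before that the knob springs back and locks, past it the knob snaps on to 1.57 and rests there (the click), the pin 3 mm clear of the shelf.
- lock_knob_grip (a point): Top face of the knob's wing, on its vertical axis (stand x = -35, y = 42, z = 146 mm). The wing is an upright bar 12 mm thick, 42 long, 22 high: grip it across its thickness, fingertips at most 20 mm below this point (below is the hub, 27 mm across). Locked, the wing lies along the stand's y, so the fingers close along the stand's x; released, it lies along the stand's x.
- shelf: Loose white shelf board 235x112x10 mm, about 0.28 kg, pots at its outer end. Origin: centre of its underside; x outward like the stand's, z up. At the start it is 22.5 mm outward of the stand's origin, pinned; it travels 100 mm. It slides with a few newtons, tips over the stand's end from about 85 mm overhang if not held, and needs 3 to 5 N down at its bar when at the line (145 mm).
- shelf_line (a point): Point on the shelf's underside, mid-width, straight below the dark line scribed across its top (27.5 mm inward of the shelf's origin, 145 mm from its outer end). Line level with the end of the stand = this point at the same stand x as stand_end.
- shelf_grip (a point): Centre of the steel bar of the pull handle on the shelf's inner end, 102.5 mm inward of the shelf's origin, 23 mm above its top face. The bar lies across the shelf (along its y), 12 mm thick, 50 long, 14 high, on two short posts; the fingers close along the shelf's x.
- pot_1: White capped specimen pot, 43 mm across, 84 mm tall, about 0.07 kg; origin: centre of its underside. It stands in a round seat 6 mm deep in the shelf; the only pot of the inner pair of seats.
- pot_2: Pot like pot_1, in the outer pair of seats, on the side near the robot.
- pot_3: Pot like pot_1, in the outer pair of seats, on the side of the lock.
- seat_1 (a point): Centre of the floor of pot_1's seat.
- seat_2 (a point): Centre of the floor of pot_2's seat.
- seat_3 (a point): Centre of the floor of pot_3's seat.
- meter: Bystander: white handheld meter, 174x78x48 mm, lying on the worktop; origin at the centre of its underside (so for all bystanders).
- lancets: Bystander: carton, 52x72x60 mm.
- saline: Bystander: small bottle, 34 mm across, 79 mm tall.
- tweezers: Bystander: steel forceps, 137 mm long, 11 mm high, lying.
- marker: Bystander: pen, 135 mm long, 16 mm thick, lying.

How it is judged:
By the outcome, as a careful person would: the job done as asked, in the order asked, and still so for the second after the job is handed in, while the arm keeps its last pose, push and grip.
It also fails if it takes over 48 s, if anything falls off the work surface, if the arm or the gripper's body presses on something with over 40 N, if the wrist force passes 120 N, or if a joint passes its speed limit or range.

ROBOT

A 6-joint arm with a two-finger parallel gripper is mounted at the origin on a cart in front of the work surface, level with it; the furniture and walls round the work are solid. World frame = base frame: x ahead of the robot, y to its left, z up, the work surface at z = 0. Lengths are in m, angles in rad, forces in N, time in s.
With the tool pointing down it reaches from about 0.35 to 1 m from the base axis. Payload 7.1 kg.
Tool frame: the origin (TCP) lies midway between the tips of the shut fingers; the grasp point (between the pads) lies 19 mm behind it; z points along the fingers, y is the direction in which the jaws open and shut (so a half turn about z gives the same grasp; the last joint's range is limited). The gripper opens to 85 mm and grips with 20 to 120 N. Pads are 22 mm wide; open, the fingers measure 114 mm over their backs; the gripper's body (76 mm by 85 mm) begins 54 mm behind the grasp point. The pads swing forward as they close: fully open they stand 13 mm farther back than shut.
Start: joints at [1.123, 0.423, 1.63, -0, 1.089, -0.019], TCP at [0.26, 0.568, 0.197] pointing down, gripper open.
Joint ranges: [-3, 3], [-0.9, 2.11], [0.09, 2.58], [-1.31, 4.45], [0.11, 2.69], [-2.54, 2.54]. Speed limits (rad/s): [2.39, 2.39, 3.01, 3.14, 3.14, 3.14].

INTERFACE

Orientations are given as a 3x3 rotation matrix whose columns are the frame's x, y, z axes.
In Python, from bench import read_state, capture, hand_in, look_for, regions_of, tip_of gives the robot as it stands. The module is installed in compiled form; this text tells all that it offers.
- The arm moves only by the tool step_arm, never from a script. Its argument "deltas" is a list of rows, each a list of 7 numbers: the shift along the tool's x, y, z in mm, then the turn, a rotation vector about the tool's x, y, z in rad, then the finger opening in mm, from 0 to 85.4. A call has 1 to 8 rows; each row shifts and turns the pose as measured when the row begins, along the tool's axes as they then stand; what a row does not reach is not made up. A row lasts 1/10 s, in which the tool goes at most 50 mm and 8.59 degrees, less where a joint would pass 70% of its speed; a pose out of reach is approached as far as the arm can. A call is refused whole if a number of a shift passes 50 or a number of a turn 0.15, either way. A call with a gripper value outside its range is refused whole. The fingers move at their own pace and stop on an object; "newtons" is the grip in N (left out, the last holds). Time passes only in rows, so rows that do not move let the fingers close. It gives the time, the measured TCP pose, the force and the opening at its end, in the units of the state.
- read_state(): the state, without advancing time (a new reading comes with each control period).
- capture(name): name is "side" or "top"; returns a dict with "img" (480x640x3 uint8, red, green, blue), "range_z" (480x640 float32, m along the optical axis (not along the pixel's ray), 0 where there is no reading), "fov_y" (degrees; the focal length in pixels is half the picture's height over the tangent of half this angle, whatever the lens; pixels are square), "cx", "cy" (the principal point, pixels), "extrinsics" (4x4, takes a point from world to camera coordinates). Camera axes: x right, y up, looking along -z (the intrinsics and any distortion apply to the point x, -y, -z); pixel columns grow to the right and rows downward; lengths in m; the calibration is good to about 2 mm. A picture is of the moment at which its call begins.
- hand_in(): hands the job in, once; it reports no verdict.
Trained networks look in a picture, given as the dict that the camera call returned (one of the last four; its "shot" number tells which), for a name from the list of things; names that differ only in an ending like _2 or _b are one class to them, and where a whole thing is asked for, a point or a joint stands for the part that bears it (a point fixed in the world has none). Each returns a list of dicts, best first, with "score" (0 to 1); they miss things now and then, are a little off and sometimes report something else, mostly with a low value. They report only what shows in the picture. A call takes as long as a camera call.
- look_for(picture, label): "xyz" ([x, y, z] in m, in world coordinates, good to about 4 mm: the middle of the surface that is visible of it).
- regions_of(picture, label): "region" (480x640 bool, what is visible of it).
- tip_of(picture, label): "xyz" ([x, y, z] in m, in world coordinates, good to about 4 mm: a listed point, or the origin of a listed thing).
The state is a dict: "time_s": time; "joint_pos": joint angles; "qd": joint speeds; "joint_torque": joint torques, N m; "tcp_pos": TCP position; "ee_rot": TCP orientation; "ft_force": force on the tool from outside, world axes, zero at the start; "moment": the same for the moment, N m; "grip_width": finger opening in m.
Only numpy, scipy, OpenCV 4.12 (cv2) and the standard library are available. Lean on these libraries where they do the work, as an engineer would, in place of code of your own. Each camera call takes 0.05 s, during which the arm holds its last target.

## Working session

There is one attempt and no reset: what is moved stays moved. The work goes in short steps, Python scripts to look and compute and a tool call to move; the robot and the scene stay as the last step left them, time stands still between calls to the robot, and variables do not carry over. Pictures are saved under pics/ and viewed, and the job is handed in when it is done.

Besides the shell and the picture viewer there is one more tool, called after "Request:" by a JSON object that holds its "fn" and its "kwargs". step_arm: Moves the arm, as the interface text tells. Its arguments: {"type":"object","properties":{"deltas":{"type":"array"},"newtons":{"type":"number"}},"required":["deltas"]}

```bash
mkdir -p pics
cat > h.py <<'E'
import numpy as np, cv2
from bench import *
def cap(n,fn=None):
    p=capture(n)
    if fn: cv2.imwrite('pics/'+fn,p['img'][:,:,::-1])
    return p
def cloud(p):
    h,w=p['range_z'].shape; f=h/2/np.tan(np.radians(p['fov_y'])/2)
    v,u=np.mgrid[:h,:w]; z=p['range_z']
    P=np.stack([(u-p['cx'])/f*z,-(v-p['cy'])/f*z,-z,np.ones_like(z)],-1)
    W=P@np.linalg.inv(p['extrinsics']).T
    W=W[...,:3]; W[z==0]=np.nan
    return W
def proj(p,X):
    f=240/np.tan(np.radians(p['fov_y'])/2)
    c=p['extrinsics']@np.r_[X,1]
    return p['cx']+f*c[0]/-c[2], p['cy']-f*c[1]/-c[2]
E
python3 - <<'E'
from h import *
np.set_printoptions(precision=4,suppress=True)
s=read_state(); print(s)
for n in('top','side'):
    p=cap(n,n+'0.png'); print(n,p.keys(),p['fov_y'],p['cx'],p['cy']);print(p['extrinsics'])
    for l in ['stand_end','lock_knob_grip','shelf_line','shelf_grip','stand','shelf','pot_1','seat_1']:
        print(l,[(np.round(d['xyz'],4),round(float(d['score']),2)) for d in tip_of(p,l)][:4])
E
```

```text
{'time_s': 0.0, 'joint_pos': array([ 1.123 ,  0.4238,  1.6307, -0.    ,  1.0886, -0.019 ]), 'qd': array([ 0.0003, -0.0003,  0.0003,  0.0006, -0.0007, -0.0013]), 'joint_torque': array([  0.0024, -55.7414, -28.1738,   0.0001,   0.0074,   0.    ]), 'tcp_pos': array([0.2596, 0.5679, 0.1962]), 'ee_rot': array([[-0.9095,  0.4158, -0.0007],
       [ 0.4158,  0.9095, -0.0014],
       [ 0.    , -0.0016, -1.    ]]), 'ft_force': array([-0.2419,  0.9731,  0.5518]), 'moment': array([-0.0141, -0.0066, -0.0482]), 'grip_width': 0.08539582265065274}
top dict_keys(['img', 'range_z', 'fov_y', 'cx', 'cy', 'extrinsics', 'shot']) 49.50007424382332 320.4975425156133 246.29483307031944
[[ 0.0262 -0.9996  0.0046  0.0975]
 [ 0.9828  0.0266  0.1828 -0.519 ]
 [-0.1829 -0.0003  0.9831 -1.3724]
 [ 0.      0.      0.      1.    ]]
stand_end [(array([ 0.5039, -0.1675,  0.088 ]), 0.76)]
lock_knob_grip [(array([ 0.5552, -0.0371,  0.1472]), 0.48)]
shelf_line [(array([ 0.5079, -0.0609,  0.0925]), 0.61)]
shelf_grip [(array([0.516 , 0.0119, 0.1229]), 0.76)]
stand []
shelf [(array([ 0.5111, -0.0878,  0.0867]), 0.81), (arr
[... 542 characters left out ...]
94  0.7977 -0.2447]
 [-0.2152 -0.7681  0.603  -1.0359]
 [ 0.      0.      0.      1.    ]]
stand_end []
lock_knob_grip [(array([ 0.5551, -0.0371,  0.1427]), 0.62), (array([ 0.5117, -0.0959,  0.0864]), 0.54)]
shelf_line [(array([ 0.5138, -0.0625,  0.0898]), 0.72)]
shelf_grip []
stand []
shelf [(array([ 0.5123, -0.0938,  0.089 ]), 0.67), (array([0.5163, 0.006 , 0.1208]), 0.56)]
pot_1 [(array([ 0.4783, -0.1279,  0.0971]), 0.9), (array([ 0.5314, -0.182 ,  0.0952]), 0.85), (array([ 0.4796, -0.1738,  0.0929]), 0.59)]
seat_1 [(array([ 0.4779, -0.1814,  0.0955]), 0.96), (array([ 0.5322, -0.1832,  0.0958]), 0.87), (array([ 0.4826, -0.1272,  0.0958]), 0.81), (array([ 0.5286, -0.1865,  0.0964]), 0.35)]
```

View pics/top0.png

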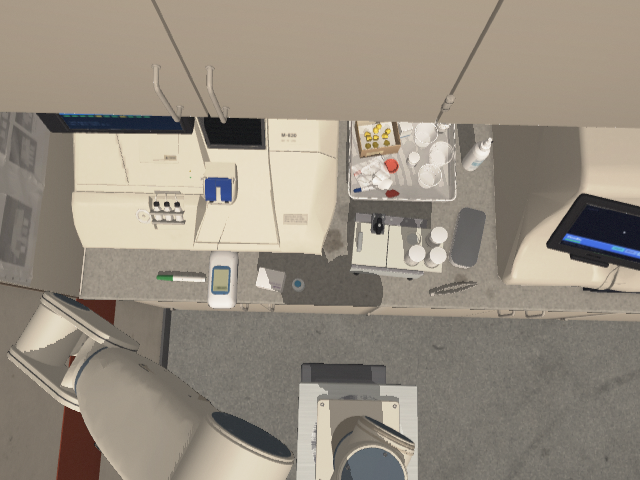

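View pics/side0.png

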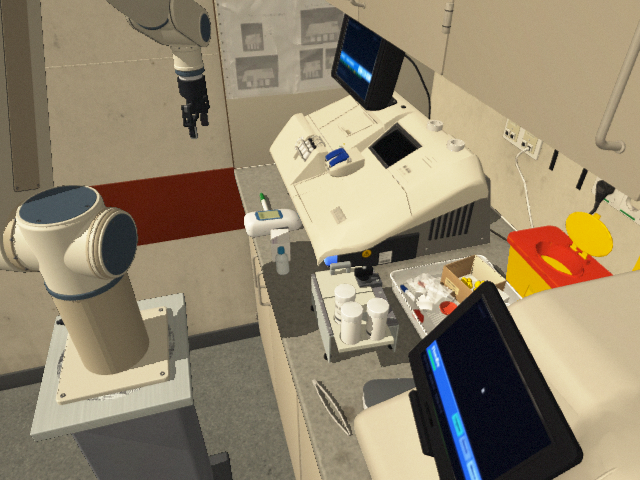

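Run:
```python
from h import *
np.set_printoptions(precision=4,suppress=True,linewidth=220)
t=cap('top'); s=cap('side')
for p,n,(a,b,c,d) in((t,'top',(190,300,240,480)),(s,'side',(230,370,280,440))):
    cv2.imwrite(f'pics/{n}_z.png',cv2.resize(p['img'][a:b,c:d,::-1],None,fx=3.3 if n=='top' else 4,fy=3.3 if n=='top' else 4,interpolation=cv2.INTER_CUBIC))
# height map by max z, 20mm cells
for p,n in((t,'top'),(s,'side')):
    W=cloud(p).reshape(-1,3); W=W[~np.isnan(W[:,0])]
    print(n); ys=np.arange(0.25,-0.32,-0.03); xs=np.arange(0.38,0.86,0.03)
    print('      ',*['%5.2f'%y for y in ys])
    for x in xs[::-1]:
        r=[]
        for y in ys:
            m=(abs(W[:,0]-x)<.015)&(abs(W[:,1]-y)<.015)
            r.append('%5.0f'%(1000*W[m,2].max()) if m.any() else '    .')
        print('%.2f  '%x,*r)
```

```text
top
        0.25  0.22  0.19  0.16  0.13  0.10  0.07  0.04  0.01 -0.02 -0.05 -0.08 -0.11 -0.14 -0.17 -0.20 -0.23 -0.26 -0.29 -0.32
0.83       .     .     .     .     .     .    10    53    73    37    43    38    71    63    64    71    69    53    11     9
0.80     260   261   264   262   262   252   230    51    73    72    71    72    71    55    76    75    72    73   153   181
0.77     260   263   260   261   263   246   219    54    45    45    43    36    19    58    63    72    72    70   169   190
0.74     247   246   250   248   244   235   205    56    47    45    45    38    15    60    64    72    65    55     9    88
0.71     228   232   233   230   231   216   188    55    48    48    44    38    13    61    68    62    61    57    14    10
0.68     212   217   217   215   213   202   175    56    44    40    23    27    22    11    60    62    10    54     9     8
0.65     901   903   903   906   906   907   908   910   912   912   913   915   915   917   917   919   920   910   861   812
0.62     175   184   182   184   182   177   142     9    11     8     9    10  
[... 2526 characters left out ...]
  145   148   102   101   100   180   181     3    41    42     .
0.50     101   116   119   117   113    96     .    98   131   102   101     .   178   178   179   178     3    40    41     .
0.47       3     3     4     3     2     3     1   101   102   101   102   103   179   179   179   179     4    41    41     .
0.44      62    63    59     3     4     3     2    97   100    98    99   101   101   102   176   176     2     3     5     8
0.41      63    62    77    79     4     3     2     3     2     4     3     4     4     3     3    12    11     9     9     8
0.38      60    63    47    51     4     4     4     2     4     4     3     3     4     3     2    12    12     3     4     3
```

View pics/top_z.png

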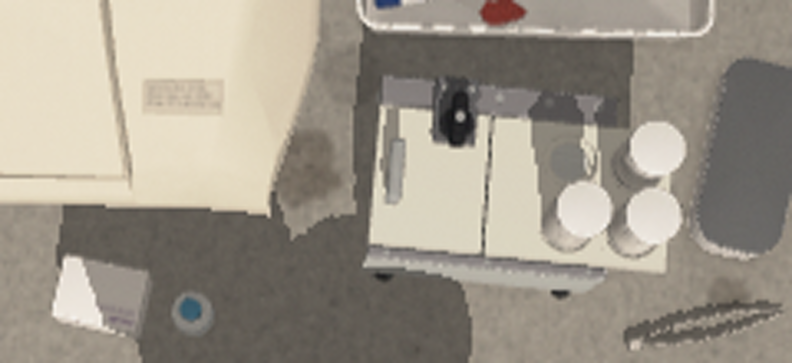

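View pics/side_z.png

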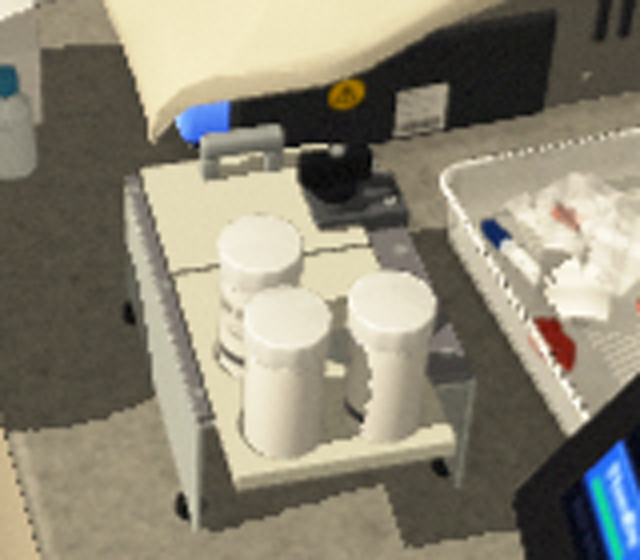

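Run:
```python
from h import *
np.set_printoptions(precision=4,suppress=True,linewidth=220)
K=[];
for n in('top','side'):
    p=cap(n); W=cloud(p)
    for l in ['shelf_grip','lock_knob']:
        for d in regions_of(p,l)[:2]:
            m=d['region']; Q=W[m]; print(n,l,d['score'],m.sum(),np.argwhere(m).mean(0),np.nanmedian(Q,0))
    V=W.reshape(-1,3); V=V[~np.isnan(V[:,0])]
    wt=V[(abs(V[:,0]-.45)<.03)&(abs(V[:,1]-.08)<.03)]; z0=np.median(wt[:,2]); print('z0',z0)
    hb=V[(abs(V[:,0]-.516)<.045)&(abs(V[:,1]-.01)<.03)&(V[:,2]>.124)]
    c=hb.mean(0); e=np.linalg.svd((hb-c)[:,:2])[2][0]
    print('bar',len(hb),c,hb.min(0),hb.max(0),(hb.min(0)+hb.max(0))/2,'dir',np.degrees(np.arctan2(e[1],e[0])))
    kb=V[(abs(V[:,0]-.555)<.045)&(abs(V[:,1]+.037)<.035)&(V[:,2]>.135)]
    c=kb.mean(0); e=np.linalg.svd((kb-c)[:,:2])[2][0]
    print('knob',len(kb),c,kb.min(0),kb.max(0),(kb.min(0)+kb.max(0))/2,'dir',np.degrees(np.arctan2(e[1],e[0])))
    # near edge
    ys=np.arange(.02,-.16,-.01);xs=[];xf=[]
    for y in ys:
        q=V[(abs(V[:,1]-y)<.006)&(V[:,0]<.65)&(V[:,2]>z0+.088)&(V[:,2]<z0+.11)]
        xs.append(q[:,0].min() if len(q) else np.nan);xf.append(q[:,0].max() if len(q) else np.nan)
    xs=np.array(xs);xf=np.array(xf);print(xs,xf);ok=~np.isnan(xs)
    a=np.polyfit(ys[ok],xs[ok],1);print('near edge slope',a,np.degrees(np.arctan(a[0])))
```

```text
top shelf_grip 0.92 2662 [247.0624 387.8208] [ 0.5097 -0.0633  0.101 ]
top lock_knob 0.59 122 [226.377  378.1475] [ 0.556  -0.0344  0.1437]
z0 0.0013544750730811739
bar 86 [0.5173 0.0114 0.1304] [0.4932 0.0049 0.1245] [0.5412 0.0177 0.1372] [0.5172 0.0113 0.1308] dir 175.97282076194472
knob 79 [ 0.5557 -0.0361  0.1461] [ 0.5356 -0.0426  0.136 ] [ 0.5761 -0.0295  0.1528] [ 0.5559 -0.036   0.1444] dir 175.83014723031897
[0.0671 0.0698 0.4505 0.4503 0.4498 0.4487 0.4485 0.4484 0.4471 0.4466 0.4457 0.4446 0.4443 0.4431 0.4423 0.4426 0.4409 0.4404] [0.6001 0.6016 0.6018 0.5983 0.5981 0.599  0.5954 0.5963 0.5963 0.5944 0.5952 0.5922 0.5922 0.5929 0.5911 0.592  0.5882 0.5891]
near edge slope [-1.1973  0.3261] -50.13132497400573
side shelf_grip 0.7 2117 [303.5909 346.8219] [ 0.4984 -0.0733  0.0988]
side lock_knob 0.68 228 [272.0526 363.3114] [ 0.5525 -0.0431  0.1349]
side lock_knob 0.5 2043 [303.0171 346.5301] [ 0.4978 -0.0706  0.0989]
z0 -0.0009159131303655421
bar 89 [0.5141 0.0069 0.1276] [0.4903 0.     0.1241] [0.5389 0.0159 0.1323] [0.5146 0.008  0.1282] dir 176.19770769651328
knob 115 [ 0.5512 -0.0412  0.1417] [ 0.5312 -0.0474  0.1352] [ 0.5722 -0.0321  0.1477] [ 0.5517 -0.0398  0.1414] dir 174.75602899230884
[ 0.449   0.0675  0.0674  0.0656  0.0617 -0.0625 -0.0615 -0.0549 -0.046  -0.0309  0.4418  0.4411  0.4404  0.4398  0.4389  0.438   0.4373  0.4368] [0.5716 0.549  0.5964 0.5934 0.5907 0.5936 0.594  0.593  0.5913 0.5905 0.5888 0.5884 0.5879 0.5872 0.5872 0.5861 0.5859 0.5844]
near edge slope [-2.6013  0.0514] -68.97213168596778
```

Request:
{"fn": "step_arm", "kwargs": {"deltas": [[-10,-8,-10,0,0,0,60],[-30,-25,-10,0,0,0,40],[-32,-26,-10,0,0,0,40],[-32,-26,-5,0,0,0,40],[-32,-26,0,0,0,0,40],[-32,-26,0,0,0,0,40],[-32,-26,0,0,0,0,40],[-32,-26,0,0,0,0,40]]}}

```text
time_s: 2.1
tcp_pos: [0.3969, 0.291, 0.2384]
ee_rot: [[-0.913, 0.409, 0.006], [0.409, 0.913, 0.004], [-0.004, 0.006, -1.0]]
ft_force: [1.0, 0.1, 1.0]
grip_width: 0.0401
```

```bash
cat >> h.py <<'E'
def plan(pos,ang_deg):
    # target TCP pos, tool y azimuth, tool z down
    from scipy.spatial.transform import Rotation as R
    s=read_state(); A=s['ee_rot']; a=np.radians(ang_deg)
    y=np.array([np.cos(a),np.sin(a),0]); z=np.array([0,0,-1.]); x=np.cross(y,z)
    B=np.stack([x,y,z],1)
    print('t',s['time_s'],'d tool mm',np.round(1000*A.T@(np.array(pos)-s['tcp_pos']),1),'rotvec',np.round(R.from_matrix(A.T@B).as_rotvec(),3),'yaw',np.degrees(np.arctan2(A[1,1],A[0,1])),'pos',s['tcp_pos'],'F',s['ft_force'],'M',s['moment'],'g',s['grip_width'],'q',s['joint_pos'])
np.set_printoptions(precision=4,suppress=True,linewidth=220)
E
python3 -c "
from h import *
plan([.555,-.037,.20],86)"
```

```text
t 2.1 d tool mm [-278.2 -235.    38.1] rotvec [ 0.005  0.005 -0.351] yaw 65.88300952726227 pos [0.3969 0.291  0.2384] F [0.9755 0.0853 0.9877] M [ 0.0804 -0.0138  0.0197] g 0.040134926873175276 q [ 0.6086  0.1716  1.8815 -0.0003  1.0818 -0.5411]
```

Request:
{"fn": "step_arm", "kwargs": {"deltas": [[-32,-27,0,0,0,0,40],[-32,-27,0,0,0,0,40],[-32,-27,0,0,0,0,40],[-32,-27,0,0,0,0,40],[-32,-27,0,0,0,0,40],[-32,-27,0,0,0,0,40],[-32,-27,0,0,0,0,40],[-25,-22,0,0,0,0,40]]}}

```text
time_s: 2.9
tcp_pos: [0.541, -0.0227, 0.2463]
ee_rot: [[-0.912, 0.411, 0.015], [0.411, 0.912, 0.004], [-0.012, 0.01, -1.0]]
ft_force: [0.5, 0.1, 0.4]
grip_width: 0.04
```

```bash
python3 -c "
from h import *
plan([.555,-.037,.20],86)"
```

```text
t 2.9 d tool mm [-18.   -7.7  46.4] rotvec [ 0.008  0.014 -0.354] yaw 65.74651096621567 pos [ 0.541  -0.0227  0.2463] F [0.5253 0.1256 0.3623] M [ 0.0105  0.0055 -0.06  ] g 0.040018923934410776 q [-0.0672  0.2361  1.7789  0.0058  1.1115 -1.2172]
```

Request:
{"fn": "step_arm", "kwargs": {"deltas": [[-18,-8,10,0.008,0.014,-0.09,40],[0,0,12,0,0,-0.09,40],[0,0,12,0,0,-0.09,40],[0,0,12,0,0,-0.085,40],[0,0,0,0,0,0,40]]}}

```text
time_s: 3.4
tcp_pos: [0.5556, -0.0475, 0.2035]
ee_rot: [[-0.998, 0.064, 0.005], [0.064, 0.998, -0.0], [-0.005, -0.0, -1.0]]
ft_force: [-0.2, 0.2, 0.3]
grip_width: 0.04
```

```bash
python3 -c "
from h import *
plan([.555,-.037,.128],86)
for n in ['top','side']:
    p=cap(n)
    a,b,c,d=(150,300,290,490) if n=='top' else (150,370,250,450)
    cv2.imwrite(f'pics/{n}_k1.png',cv2.resize(p['img'][a:b,c:d,::-1],None,fx=3,fy=3,interpolation=cv2.INTER_CUBIC))
"
```

```text
t 3.4 d tool mm [ 1.6 10.4 75.5] rotvec [-0.     0.005  0.006] yaw 86.32095348255721 pos [ 0.5556 -0.0475  0.2035] F [-0.22    0.1669  0.2596] M [ 0.0051  0.0077 -0.0009] g 0.04001009047813272 q [-0.1066  0.3147  1.7782  0.0001  1.0441 -1.6133]
```

View pics/side_k1.png

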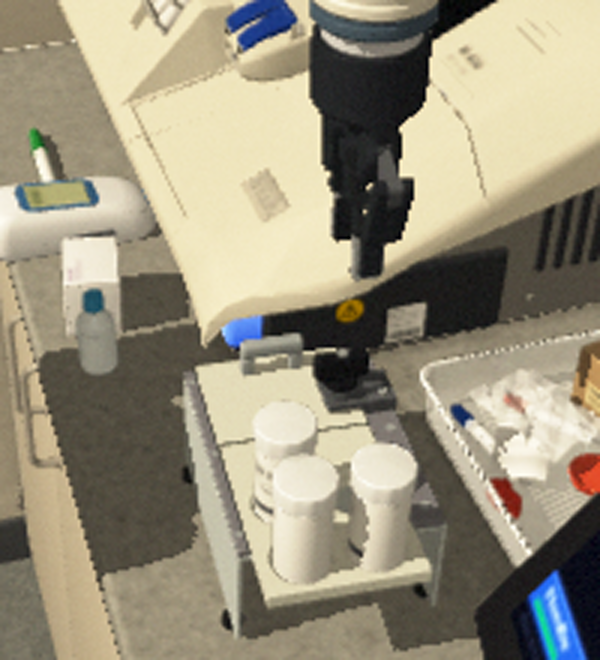

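Request:
{"fn": "step_arm", "kwargs": {"deltas": [[1,10.5,5,0,0.005,0.006,40],[0,0,20,0,0,0,40],[0,0,10,0,0,0,40],[0,0,0,0,0,0,40]]}}

```text
time_s: 3.9
tcp_pos: [0.5584, -0.0349, 0.1724]
ee_rot: [[-0.997, 0.079, 0.008], [0.079, 0.997, -0.0], [-0.008, 0.0, -1.0]]
ft_force: [-0.2, 0.1, -0.7]
grip_width: 0.04
```

```bash
python3 -c "
from h import *
plan([.555,-.037,.128],86)
for n in ['top','side']:
    p=cap(n)
    a,b,c,d=(150,300,290,490) if n=='top' else (200,350,280,430)
    cv2.imwrite(f'pics/{n}_k2.png',cv2.resize(p['img'][a:b,c:d,::-1],None,fx=4,fy=4,interpolation=cv2.INTER_CUBIC))
"
```

```text
t 3.9 d tool mm [ 3.5 -2.3 44.3] rotvec [ 0.     0.008 -0.009] yaw 85.46121860440903 pos [ 0.5584 -0.0349  0.1724] F [-0.1907  0.0992 -0.7116] M [-0.0053  0.0004 -0.0036] g 0.03998345037956965 q [-0.0839  0.3549  1.802   0.0004  0.9772 -1.5757]
```

View pics/side_k2.png

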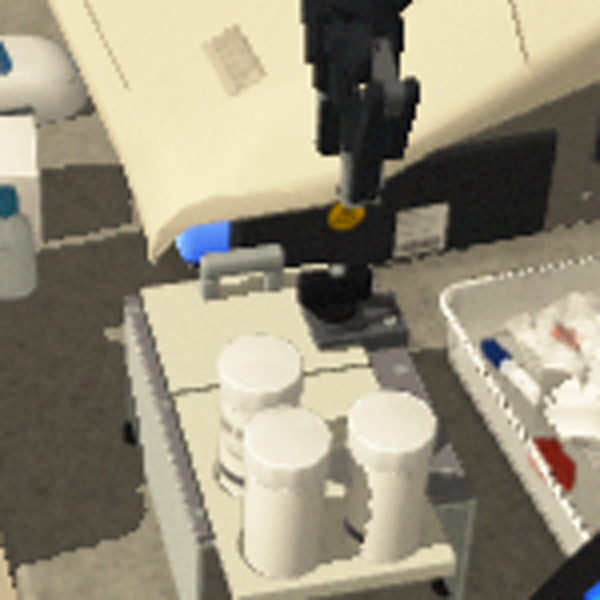

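Request:
{"fn": "step_arm", "kwargs": {"deltas": [[3.5,-2,12,0,0.008,0.008,40],[0,0,12,0,0,0,40],[0,0,8,0,0,0,40],[0,0,0,0,0,0,40]]}}

```text
time_s: 4.4
tcp_pos: [0.556, -0.0371, 0.14]
ee_rot: [[-0.996, 0.088, 0.003], [0.088, 0.996, -0.0], [-0.003, 0.0, -1.0]]
ft_force: [-1.2, -0.4, -0.8]
grip_width: 0.04
```

```bash
python3 -c "
from h import *
plan([.555,-.037,.128],86)
"
```

```text
t 4.4 d tool mm [ 1.1 -0.  12. ] rotvec [ 0.     0.003 -0.019] yaw 84.93807645803395 pos [ 0.556  -0.0371  0.14  ] F [-1.2296 -0.3634 -0.7677] M [ 0.0306  0.0278 -0.0034] g 0.03995879705205359 q [-0.0881  0.398   1.8258  0.0003  0.9153 -1.5707]
```

Request:
{"fn": "step_arm", "kwargs": {"deltas": [[1,0,7,0,0.003,-0.018,40],[0,0,4.5,0,0,0,40],[0,0,0,0,0,0,30],[0,0,0,0,0,0,5],[0,0,0,0,0,0,5],[0,0,0,0,0,0,5]], "newtons": 20}}

```text
time_s: 5.0
tcp_pos: [0.5553, -0.0371, 0.1275]
ee_rot: [[-0.998, 0.069, -0.001], [0.069, 0.998, 0.0], [0.001, 0.0, -1.0]]
ft_force: [-0.8, 0.6, -0.6]
grip_width: 0.005
```

```bash
python3 -c "
from h import *
plan([.555,-.037,.128],86)
"
```

```text
t 5.0 d tool mm [ 0.3  0.1 -0.5] rotvec [ 0.    -0.001  0.001] yaw 86.04916183364995 pos [ 0.5553 -0.0371  0.1275] F [-0.8153  0.5581 -0.5592] M [0.0269 0.0646 0.0125] g 0.004978573051255153 q [-0.0883  0.4162  1.8328  0.0003  0.8931 -1.5903]
```

```bash
python3 -c "
from h import *
for n in ['top','side']:
    p=cap(n)
    a,b,c,d=(190,300,330,470) if n=='top' else (200,350,280,430)
    cv2.imwrite(f'pics/{n}_k3.png',cv2.resize(p['img'][a:b,c:d,::-1],None,fx=4,fy=4,interpolation=cv2.INTER_CUBIC))
"
```

```text
(no output)
```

View pics/side_k3.png

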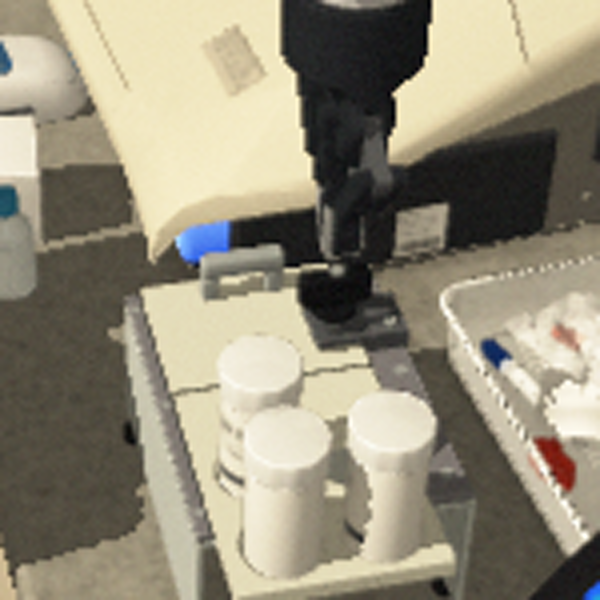

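View pics/top_k3.png

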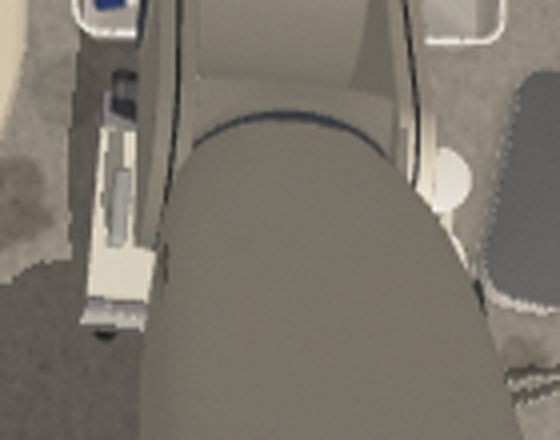

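```bash
python3 -c "
from h import *
s=read_state()
p=cap('side');W=cloud(p)
u,v=proj(p,s['tcp_pos']);print('tcp px crop',(u-280)*4,(v-200)*4)
u,v=proj(p,[.555,-.037,.146]);print('knob px crop',(u-280)*4,(v-200)*4)
for c,r in [(345,240),(345,248),(345,225),(330,235),(340,268),(330,290),(355,265),(355,290),(345,310),(345,256),(345,262)]:
    print(c,r,W[200+r//4,280+c//4],p['img'][200+r//4,280+c//4])
for l in ['lock_knob_grip']:
  print(tip_of(p,l))
"
```

```text
tcp px crop 334.75359101302865 290.4563273531717
knob px crop 336.00106164974727 265.2126800008375
345 240 [ 0.5534 -0.0492  0.1741] [19 21 24]
345 248 [ 0.5526 -0.0519  0.1708] [20 21 20]
345 225 [ 0.5505 -0.0543  0.1897] [22 22 25]
330 235 [ 0.545  -0.0464  0.1794] [115 111 101]
340 268 [ 0.5568 -0.0386  0.1448] [133 132 119]
330 290 [ 0.548  -0.0445  0.1373] [19 18 17]
355 265 [ 0.564  -0.0381  0.1457] [19 17 19]
355 290 [ 0.5626 -0.0441  0.1334] [17 11 15]
345 310 [ 0.5571 -0.0479  0.1232] [26 25 25]
345 256 [0.6217 0.1079 0.0206] [34 32 32]
345 262 [0.621  0.1058 0.019 ] [30 28 32]
[{'xyz': [0.5522, -0.0374, 0.1437], 'score': 0.74}, {'xyz': [0.4098, 0.17, -0.0037], 'score': 0.22}]
```

```bash
python3 -c "
from h import *
s=read_state();print(s['tcp_pos'],s['joint_pos'],s['grip_width'],s['ft_force'],s['moment'],s['joint_torque'])
p=cap('side');W=cloud(p)
cv2.imwrite('pics/side_k4.png',cv2.resize(p['img'][200:320,290:440,::-1],None,fx=5,fy=5,interpolation=cv2.INTER_NEAREST))
for r in range(240,285,2):
  print(r,' '.join('%4d/%4d/%4d'%tuple(1000*W[r,c]) if not np.isnan(W[r,c,0]) else '      .      ' for c in range(354,384,3)))
"
```

```text
[ 0.5552 -0.0371  0.1275] [-0.0882  0.4162  1.8329  0.0003  0.8931 -1.5903] 0.004729230114881666 [ 0.0524 -0.0051 -0.564 ] [ 0.0002 -0.0005 -0.0393] [ -0.0002 -50.6667 -23.5836   0.0005   0.0024   0.0002]
240  578/  93/ 119  584/  88/ 121  535/ -50/ 232  542/ -50/ 231  549/ -50/ 229  555/ -52/ 229  545/ -89/ 258  551/ -89/ 257  634/  74/ 121  640/  71/ 122
242  578/  92/ 113  583/  85/ 117  536/ -51/ 227  542/ -52/ 227  548/ -54/ 227  542/ -82/ 249  545/ -90/ 254  550/ -92/ 255  556/ -94/ 255  658/ 107/  85
244  576/  87/ 111  583/  83/ 113  545/ -29/ 204  541/ -54/ 223  557/ -33/ 205  538/ -92/ 252  543/ -95/ 253  549/ -96/ 253  555/ -98/ 253  561/ -99/ 252
246  575/  83/ 108  582/  81/ 109  545/ -28/ 198  542/ -53/ 217  539/ -75/ 234  538/ -94/ 249  542/ -98/ 250  549/ -98/ 249  555/ -98/ 248  561/ -99/ 247
248  574/  80/ 105  582/  79/ 103  544/ -32/ 196  542/ -54/ 213  539/ -76/ 229  538/ -94/ 244  544/ -94/ 243  550/ -95/ 242  558/ -93/ 238  660/ 107/  65
250  575/  81/  98  583/  81/  96  544/ -33/ 191  540/ -58/ 211  538/ -79/ 227  540/ -89/ 235  548/ -86/ 231  556/ -83/ 226  
[... 1942 characters left out ...]
/ -45/ 123  569/ -36/ 113  574/ -40/ 115  581/ -41/ 114  591/ -37/ 108  650/  70/   3
278  540/ -17/  97  540/ -36/ 114  543/ -47/ 123  551/ -45/ 119  556/ -49/ 122  567/ -41/ 112  572/ -46/ 115  580/ -45/ 112  588/ -43/ 109  648/  65/   0
280  539/ -21/  96  539/ -39/ 111  543/ -47/ 117  548/ -51/ 119  556/ -50/ 116  565/ -47/ 112  571/ -49/ 112  578/ -50/ 111  584/ -53/ 112  591/ -52/ 109
282  536/ -29/  97  538/ -42/ 108  543/ -47/ 111  549/ -51/ 113  557/ -49/ 109  563/ -51/ 109  570/ -51/ 107  576/ -54/ 109  582/ -57/ 110  589/ -59/ 110
284  533/ -36/  98  540/ -38/  98  541/ -52/ 110       .        555/ -53/ 107  561/ -57/ 109  569/ -54/ 104  575/ -59/ 107  583/ -57/ 104  589/ -59/ 103
```

View pics/side_k4.png

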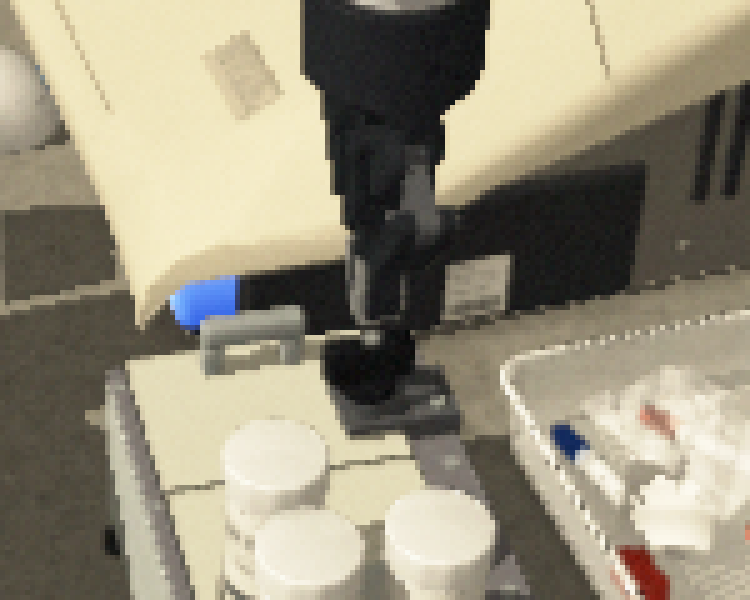

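Request:
{"fn": "step_arm", "kwargs": {"deltas": [[0,0,0,0,0,0,40],[0,0,0,0,0,0,40],[0,0,0,0,0,0,40],[0,0,4,0,0,0,40],[0,0,5,0,0,0,40],[0,0,0,0,0,0,40]]}}

```text
time_s: 5.85
tcp_pos: [0.5552, -0.0371, 0.1178]
ee_rot: [[-0.998, 0.069, -0.001], [0.069, 0.998, 0.0], [0.001, 0.0, -1.0]]
ft_force: [0.6, -0.4, -1.0]
grip_width: 0.0399
```

```bash
cat >> h.py <<'E'
def sidez(fn):
    p=cap('side');W=cloud(p)
    cv2.imwrite('pics/'+fn,cv2.resize(p['img'][200:320,290:440,::-1],None,fx=5,fy=5,interpolation=cv2.INTER_NEAREST))
    return p,W
E
python3 -c "
from h import *
plan([.555,-.037,.128],86)
p,W=sidez('side_k5.png')
"
```

```text
t 5.85 d tool mm [  0.2   0.1 -10.2] rotvec [ 0.    -0.001  0.001] yaw 86.05313944821908 pos [ 0.5552 -0.0371  0.1178] F [ 0.6312 -0.3918 -1.0391] M [-0.06    0.0821  0.0473] g 0.03992507980218099 q [-0.0882  0.4302  1.8388  0.0003  0.8731 -1.5903]
```

View pics/side_k5.png

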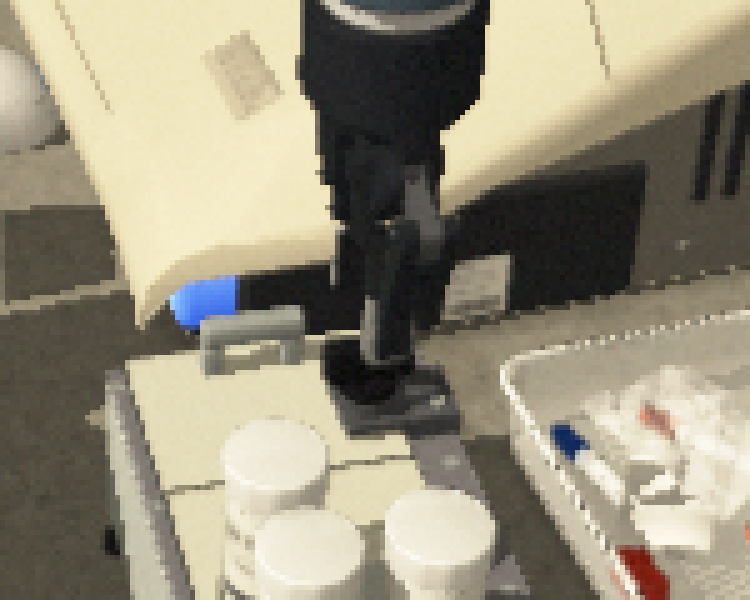

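```bash
python3 -c "
from h import *
p,W=sidez('side_k6.png')
for r in range(236,290,2):
  print(r,' '.join('%4d/%4d/%4d'%tuple(1000*W[r,c]) if not np.isnan(W[r,c,0]) else '      .      ' for c in range(352,382,3)))
"
```

```text
236  576/ 102/ 126  545/   2/ 203  542/ -21/ 221  534/ -57/ 248  542/ -54/ 244  540/ -74/ 259  546/ -76/ 259  552/ -77/ 259  557/ -81/ 260  636/  74/ 133
238  576/ 102/ 119  580/  92/ 125  544/ -17/ 212  535/ -55/ 241  541/ -57/ 241  542/ -71/ 251  546/ -77/ 255  551/ -79/ 255  566/ -60/ 238  636/  73/ 127
240  574/  96/ 118  581/  94/ 118  544/ -17/ 206  535/ -58/ 238  542/ -57/ 236  543/ -70/ 245  552/ -63/ 238  548/ -88/ 257  554/ -88/ 256  636/  72/ 122
242  573/  92/ 115  581/  92/ 113  546/ -15/ 199  535/ -57/ 232  542/ -57/ 231  545/ -65/ 236  553/ -63/ 233  547/ -91/ 255  553/ -92/ 254  636/  71/ 116
244  571/  88/ 112  579/  86/ 111  548/ -10/ 190  535/ -59/ 229  560/ -15/ 191  552/ -51/ 219  539/ -94/ 254  546/ -95/ 253  550/ -99/ 255  556/ -99/ 254
246  571/  85/ 108  577/  81/ 109  546/ -16/ 189  535/ -58/ 223  540/ -63/ 225  548/ -59/ 220  538/ -98/ 251  544/ -99/ 251  551/ -98/ 249  556/-101/ 250
248  571/  84/ 102  577/  80/ 104  546/ -16/ 184  536/ -58/ 217  540/ -64/ 221  546/ -66/ 221  536/-103/ 251  543/-101/ 248  547/-106/ 251  554/-106/ 249
250  571/  84/  96  57
[... 2357 characters left out ...]
 -51/ 118  559/ -49/ 114  566/ -49/ 112  575/ -46/ 109  580/ -51/ 112  587/ -50/ 109
282  531/ -28/  98  539/ -28/  96  540/ -43/ 108  545/ -48/ 111  551/ -52/ 113  559/ -50/ 109  566/ -50/ 108  572/ -53/ 109  579/ -54/ 108  584/ -58/ 110
284  529/ -34/  97  535/ -37/  98  539/ -46/ 105  544/ -52/ 109  550/ -54/ 109  558/ -53/ 106  565/ -54/ 105  571/ -56/ 105  577/ -59/ 107  586/ -55/ 101
286  496/-121/ 176  532/ -47/ 101  541/ -43/  96  543/ -54/ 105  551/ -53/ 102  558/ -53/ 100  567/ -50/  96  571/ -58/ 101  578/ -58/ 100  586/ -57/  97
288  494/-126/ 176  532/ -48/  96  537/ -52/  98  544/ -52/  97  549/ -58/ 100  558/ -55/  96  563/ -60/ 100  571/ -58/  95  578/ -60/  95  584/ -62/  96
```

Request:
{"fn": "step_arm", "kwargs": {"deltas": [[0,-2,6,0,-0.001,0,40],[0,0,6,0,0,0,40],[0,0,5,0,0,0,40],[0,0,4,0,0,0,40],[0,0,0,0,0,0,40]]}}

```text
time_s: 6.45
tcp_pos: [0.5553, -0.0393, 0.0952]
ee_rot: [[-0.998, 0.069, 0.001], [0.069, 0.998, 0.0], [-0.001, 0.0, -1.0]]
ft_force: [-0.0, -0.6, 0.0]
grip_width: 0.0397
```

```bash
python3 -c "
from h import *
plan([.555,-.039,.095],86)
p,W=sidez('side_k7.png')
"
```

```text
t 6.45 d tool mm [0.3 0.3 0.2] rotvec [0.    0.001 0.001] yaw 86.04619210084728 pos [ 0.5553 -0.0393  0.0952] F [-0.0189 -0.5986  0.0245] M [-0.0564  0.0108  0.0001] g 0.039749242761410765 q [-0.0923  0.464   1.8509  0.0003  0.8258 -1.5943]
```

View pics/side_k7.png

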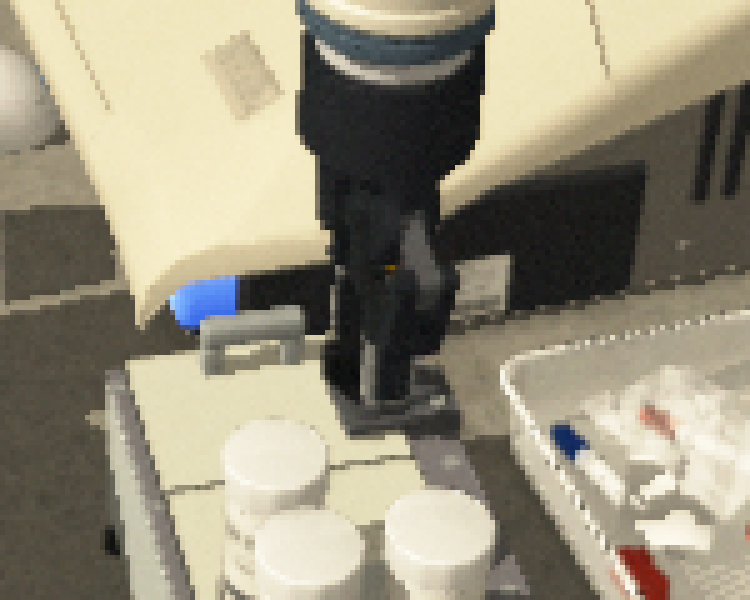

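Side view: fingers straddle the wing, front tip at about (385,400), below the wing top. Close gently.

Request:
{"fn": "step_arm", "kwargs": {"deltas": [[0,0,0,0,0,0,30],[0,0,0,0,0,0,20],[0,0,0,0,0,0,16],[0,0,0,0,0,0,10],[0,0,0,0,0,0,5],[0,0,0,0,0,0,5]], "newtons": 20}}

```text
time_s: 7.1
tcp_pos: [0.5559, -0.0381, 0.096]
ee_rot: [[-0.998, 0.069, 0.002], [0.069, 0.998, 0.002], [-0.002, 0.002, -1.0]]
ft_force: [-0.6, -1.8, -2.2]
grip_width: 0.0114
```

```bash
python3 -c "
from h import *
plan([.555,-.039,.095],86)
p,W=sidez('side_k8.png')
"
```

```text
t 7.1 d tool mm [ 0.9 -1.   1. ] rotvec [0.002 0.002 0.001] yaw 86.03754101358932 pos [ 0.5559 -0.0381  0.096 ] F [-0.5958 -1.7605 -2.2087] M [-0.176  -0.0184 -0.008 ] g 0.011389979596430162 q [-0.0908  0.4628  1.8503  0.0025  0.8262 -1.5941]
```

View pics/side_k8.png

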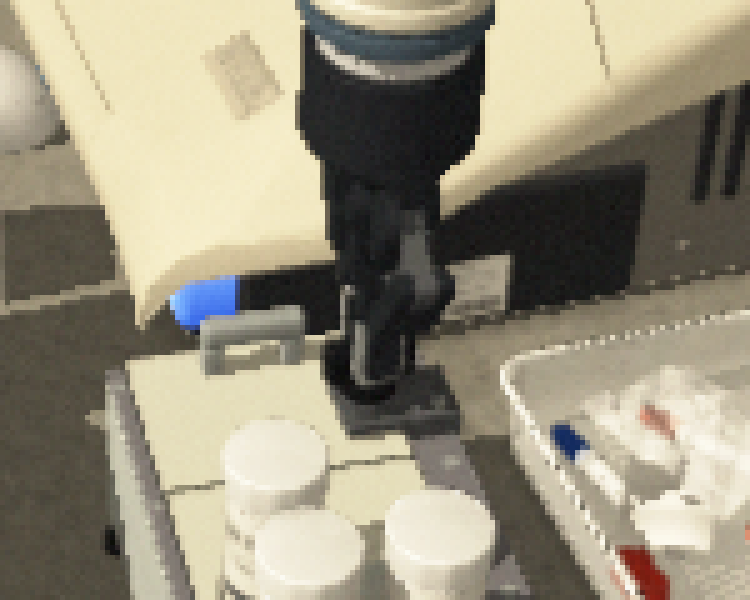

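Request:
{"fn": "step_arm", "kwargs": {"deltas": [[0,0,0,0,0,0,5],[0,0,0,0,0,0.06,5],[0,0,0,0,0,0.1,5],[0,0,0,0,0,0.1,5],[0,0,0,0,0,0.1,5]], "newtons": 60}}

```text
time_s: 7.65
tcp_pos: [0.5558, -0.0385, 0.0962]
ee_rot: [[-0.905, 0.426, 0.002], [0.426, 0.905, 0.001], [-0.002, 0.002, -1.0]]
ft_force: [0.6, 0.1, -1.3]
grip_width: 0.0109
```

```bash
python3 -c "
from h import *
plan([.5555,-.0380,.096],-4)
"
```

```text
t 7.65 d tool mm [0.5 0.3 0.2] rotvec [0.003 0.    1.201] yaw 64.80999967162943 pos [ 0.5558 -0.0385  0.0962] F [ 0.6344  0.0809 -1.2543] M [-0.0359  0.0054  0.1876] g 0.010879876592351151 q [-0.0911  0.4625  1.8504  0.0016  0.8266 -1.2233]
```

Request:
{"fn": "step_arm", "kwargs": {"deltas": [[0,0,0,0,0,0.11,5],[0,0,0,0,0,0.11,5],[0,0,0,0,0,0.11,5],[0,0,0,0,0,0.11,5],[0,0,0,0,0,0.11,5],[0,0,0,0,0,0.11,5],[0,0,0,0,0,0.11,5],[0,0,0,0,0,0.1,5]]}}

```text
time_s: 8.45
tcp_pos: [0.555, -0.0391, 0.0962]
ee_rot: [[-0.224, 0.975, 0.0], [0.975, 0.224, 0.0], [0.0, 0.0, -1.0]]
ft_force: [-0.4, 0.5, -0.2]
grip_width: 0.0105
```

```bash
python3 -c "
from h import *
plan([.5555,-.0380,.096],-4)
"
```

```text
t 8.45 d tool mm [0.9 0.8 0.2] rotvec [ 0.    -0.     0.295] yaw 12.916119692507898 pos [ 0.555  -0.0391  0.0962] F [-0.4371  0.5394 -0.2313] M [-0.0044  0.1108  0.0351] g 0.010467948738706188 q [-0.0918  0.4623  1.8507  0.0004  0.8284 -0.3176]
```

Request:
{"fn": "step_arm", "kwargs": {"deltas": [[0.5,0.5,0,0,0,0.1,5],[0,0,0,0,0,0.1,5],[0,0,0,0,0,0.07,5],[0,0,0,0,0,0.02,5],[0,0,0,0,0,0,5]]}}

```text
time_s: 8.95
tcp_pos: [0.5546, -0.0391, 0.0962]
ee_rot: [[0.078, 0.997, -0.001], [0.997, -0.078, -0.0], [-0.0, -0.001, -1.0]]
ft_force: [0.6, 0.5, -0.4]
grip_width: 0.0104
```

```bash
python3 -c "
from h import *
plan([.5555,-.0380,.096],-4)
"
```

```text
t 8.95 d tool mm [1.2 0.8 0.2] rotvec [-0.001  0.    -0.008] yaw -4.455941038123963 pos [ 0.5546 -0.0391  0.0962] F [ 0.5948  0.4568 -0.3575] M [0.1094 0.0867 0.1459] g 0.01040674325169915 q [-0.0916  0.4625  1.8503 -0.0005  0.8301 -0.0135]
```

Open (moderately) and rise.

Request:
{"fn": "step_arm", "kwargs": {"deltas": [[0,0,0,0,0,0,20],[0,0,0,0,0,0,40],[0,0,0,0,0,0,40],[0,0,-10,0,0,0,40],[0,0,-20,0,0,0,40],[0,0,-20,0,0,0,40],[0,0,-20,0,0,0,40],[0,0,0,0,0,0,40]]}}

```text
time_s: 9.75
tcp_pos: [0.555, -0.0395, 0.1711]
ee_rot: [[0.074, 0.997, -0.001], [0.997, -0.074, -0.001], [-0.001, -0.001, -1.0]]
ft_force: [0.2, 0.0, -0.3]
grip_width: 0.04
```

```bash
python3 -c "
from h import *
plan([.5165,.010,.15],-94)
p,W=sidez('side_k9.png')
"
```

```text
t 9.75 d tool mm [ 46.6 -42.   21.1] rotvec [-0.     0.001  1.567] yaw -4.227256015188413 pos [ 0.555  -0.0395  0.1711] F [ 0.16    0.0355 -0.3122] M [-0.0191 -0.0305 -0.0223] g 0.04000607669063649 q [-0.0921  0.3562  1.8035 -0.0008  0.9827 -0.0179]
```

View pics/side_k9.png

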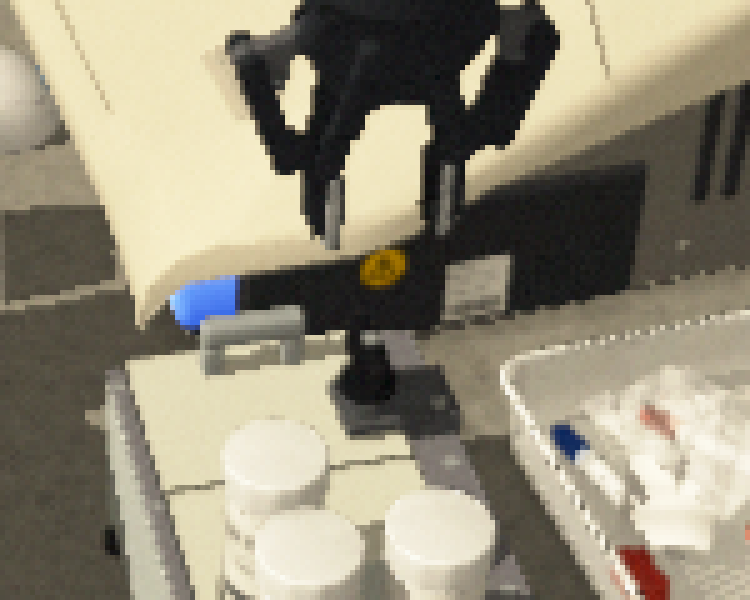

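Request:
{"fn": "step_arm", "kwargs": {"deltas": [[22,-20,0,0,0,0.05,40],[22,-20,0,0,0,0.1,40],[0,0,0,0,0,0.13,40],[0,0,0,0,0,0.13,40],[0,0,0,0,0,0.13,40],[0,0,0,0,0,0.13,40],[0,0,0,0,0,0.13,40],[0,0,0,0,0,0.13,40]]}}

```text
time_s: 10.6
tcp_pos: [0.5122, 0.01, 0.1636]
ee_rot: [[0.862, 0.507, -0.012], [0.507, -0.862, -0.0], [-0.011, -0.006, -1.0]]
ft_force: [0.2, -0.4, -0.2]
grip_width: 0.04
```

Request:
{"fn": "step_arm", "kwargs": {"deltas": [[0,0,0,0,0,0.13,40],[0,0,0,0,0,0.13,40],[0,0,0,0,0,0.13,40],[0,0,0,0,0,0.13,40],[0,0,0,0,0,0,40]]}}

```text
time_s: 11.1
tcp_pos: [0.5084, 0.01, 0.1587]
ee_rot: [[1.0, -0.011, -0.021], [-0.011, -1.0, -0.001], [-0.021, 0.001, -1.0]]
ft_force: [-0.1, -0.6, -0.3]
grip_width: 0.0396
```

```bash
python3 -c "
from h import *
plan([.5163,.0092,.12],-94)
p,W=sidez('side_k10.png')
"
```

```text
t 11.1 d tool mm [ 8.7  0.7 38.5] rotvec [0.001 0.021 0.059] yaw -90.62646645739031 pos [0.5084 0.01   0.1587] F [-0.0934 -0.5649 -0.3193] M [-0.0056  0.0332 -0.0198] g 0.03961001824805202 q [-0.0034  0.3155  1.9012 -0.0007  0.9455  1.5788]
```

View pics/side_k10.png

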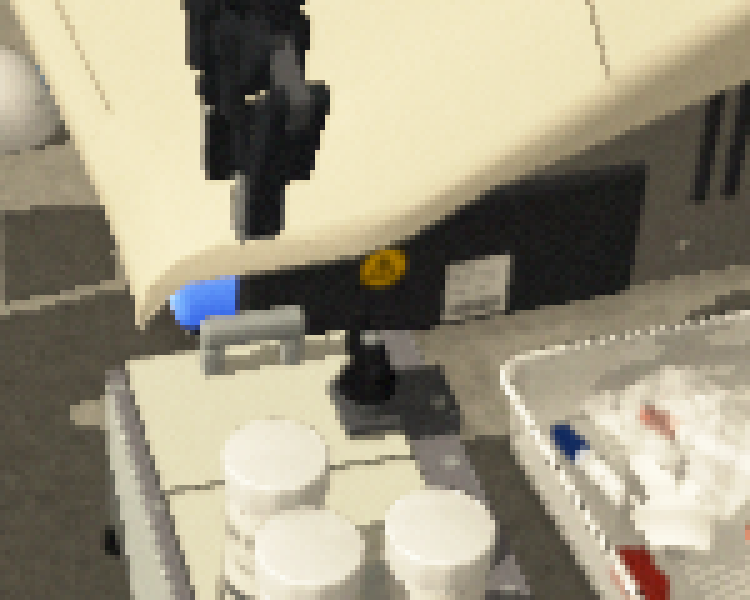

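Request:
{"fn": "step_arm", "kwargs": {"deltas": [[8.5,0.5,8,0.001,0.021,0.058,40],[0,0,15,0,0,0,40],[0,0,12,0,0,0,40],[0,0,0,0,0,0,40]]}}

```text
time_s: 11.55
tcp_pos: [0.5162, 0.0094, 0.1212]
ee_rot: [[0.999, -0.054, -0.0], [-0.054, -0.999, -0.0], [-0.0, 0.0, -1.0]]
ft_force: [0.3, -0.6, 0.2]
grip_width: 0.0401
```

```bash
python3 -c "
from h import *
plan([.5163,.0092,.076],-94)
p,W=sidez('side_k11.png')
for r in range(240,280,2):
  print(r,' '.join('%4d/%4d/%4d'%tuple(1000*W[r,c]) if not np.isnan(W[r,c,0]) else '      .      ' for c in range(328,355,3)))
"
```

```text
t 11.55 d tool mm [ 0.1  0.1 45.2] rotvec [0.    0.    0.016] yaw -93.10010236692034 pos [0.5162 0.0094 0.1212] F [ 0.2801 -0.6332  0.1879] M [-0.0142 -0.0117 -0.0042] g 0.04013149769881254 q [-0.0047  0.3735  1.9243 -0.0004  0.8441  1.6204]
240  521/ 124/ 108  528/ 122/ 108  505/  28/ 181  513/  31/ 177  502/ -22/ 219  499/ -47/ 237  505/ -50/ 238  510/ -53/ 240  517/ -51/ 237
242  521/ 124/ 102  527/ 120/ 104  506/  32/ 173  512/  27/ 175  502/ -20/ 212  499/ -48/ 233  504/ -52/ 235  512/ -50/ 232  518/ -51/ 232
244  520/ 121/  99  526/ 115/ 101  505/  29/ 170  513/  31/ 166  503/ -19/ 206  500/ -47/ 227  506/ -48/ 227  513/ -47/ 225  519/ -49/ 225
246  517/ 112/  99  524/ 110/  99  506/  30/ 163  513/  29/ 162  501/ -23/ 204  499/ -48/ 223  510/ -37/ 212  516/ -40/ 213  520/ -45/ 216
248  516/ 110/  95  524/ 109/  93  505/  29/ 158  513/  29/ 156  502/ -21/ 197  501/ -45/ 215  509/ -40/ 209  515/ -42/ 209  521/ -45/ 211
250  515/ 106/  91  522/ 103/  92  528/  97/  95  536/  98/  93  504/ -17/ 188  502/ -42/ 207  509/ -41/ 205  516/ -39/ 202  569/  80/ 100
252  515/ 106/  85  521/
[... 1220 characters left out ...]
/  98
270  491/  25/  98  492/   7/ 113  499/   6/ 112  512/  22/  96  518/  18/  97  525/  15/  98  529/   7/ 104  535/   4/ 105  545/  10/  98
272  488/  17/ 100  493/   9/ 105  499/   6/ 106  509/  12/  99  516/  11/  97  523/  10/  97  529/   7/  98  536/   5/  98  543/   5/  96
274  487/  12/  98  493/   9/  99  499/   5/ 101  507/   7/  97  513/   2/ 100  520/   2/  98  526/  -1/ 100  533/  -2/  99  540/  -3/  98
276  485/   6/  97  491/   3/  98  498/   1/  98  505/   0/  97  511/  -2/  98  517/  -5/  99  525/  -4/  97  531/  -8/  98  538/  -9/  97
278  482/  -2/  99  489/  -3/  99  496/  -5/  99  502/  -8/ 100  508/ -10/ 100  515/ -12/  99  522/ -13/  99  530/ -13/  97  534/ -20/ 101
```

View pics/side_k11.png

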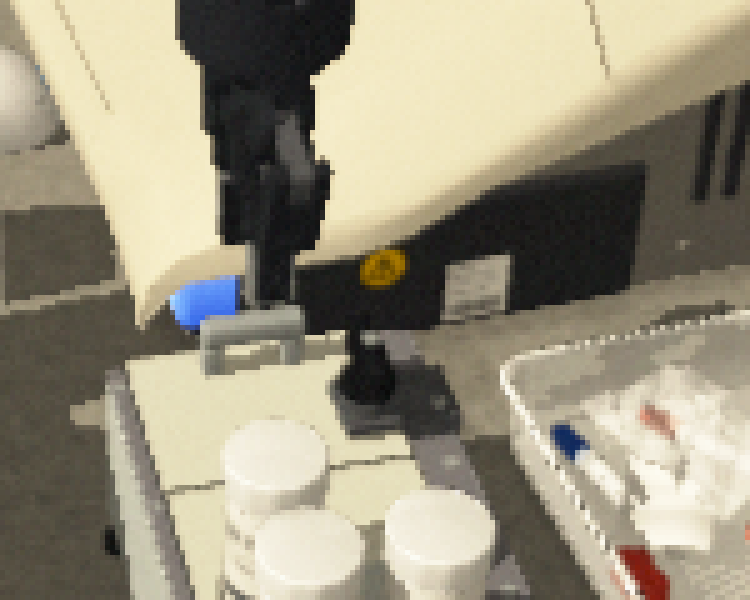

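Request:
{"fn": "step_arm", "kwargs": {"deltas": [[0,0,12,0,0,0.015,40],[0,0,12,0,0,0,40],[0,0,10,0,0,0,40],[0,0,7,0,0,0,40],[0,0,3,0,0,0,40],[0,0,0,0,0,0,40]]}}

```text
time_s: 12.2
tcp_pos: [0.5171, 0.0094, 0.0745]
ee_rot: [[0.998, -0.068, 0.001], [-0.068, -0.998, -0.0], [0.001, 0.0, -1.0]]
ft_force: [0.1, 1.0, 0.7]
grip_width: 0.0401
```

```bash
python3 -c "
from h import *
plan([.5163,.0092,.077],-94)
p,W=sidez('side_k12.png')
"
```

```text
t 12.2 d tool mm [-0.8  0.2 -2.5] rotvec [ 0.    -0.001  0.001] yaw -93.91804317590243 pos [0.5171 0.0094 0.0745] F [0.1038 1.0257 0.6603] M [-0.0356  0.0026 -0.0084] g 0.0400556049884052 q [-0.0047  0.4511  1.9469 -0.0004  0.7425  1.6348]
```

View pics/side_k12.png

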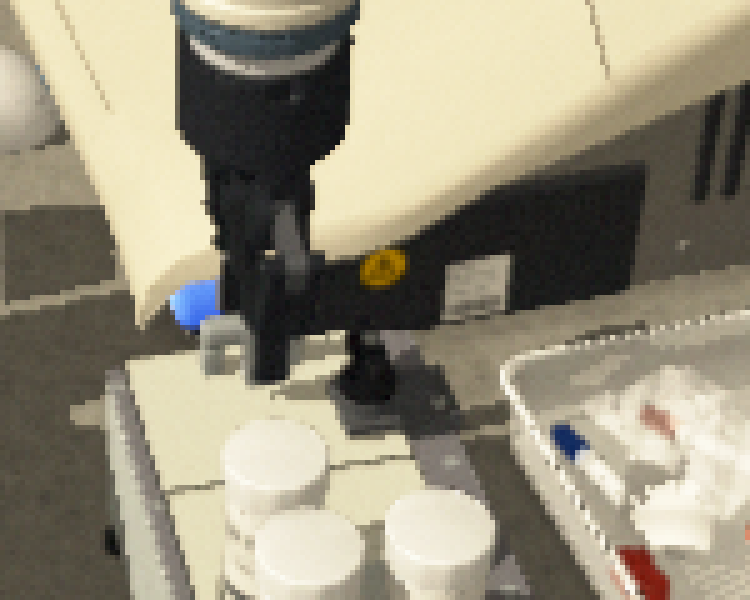

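Request:
{"fn": "step_arm", "kwargs": {"deltas": [[-0.5,0,-2,0,0,0,30],[0,0,0,0,0,0,20],[0,0,0,0,0,0,14],[0,0,0,0,0,0,5],[0,0,0,0,0,0,5],[0,0,0,0,0,0,5]], "newtons": 20}}

```text
time_s: 12.85
tcp_pos: [0.5174, 0.0094, 0.0782]
ee_rot: [[0.998, -0.069, 0.003], [-0.069, -0.998, -0.0], [0.003, -0.0, -1.0]]
ft_force: [-1.1, 0.9, -1.1]
grip_width: 0.0118
```

```bash
python3 -c "
from h import *
plan([.5163,.0092,.077],-94)
p,W=sidez('side_k13.png')
"
```

```text
t 12.85 d tool mm [-1.1  0.3  1.2] rotvec [-0.    -0.003  0.001] yaw -93.93422639154808 pos [0.5174 0.0094 0.0782] F [-1.0831  0.9271 -1.0829] M [ 0.025  -0.0587 -0.0682] g 0.011757751378785755 q [-0.0047  0.4442  1.9465 -0.0002  0.7474  1.635 ]
```

View pics/side_k13.png

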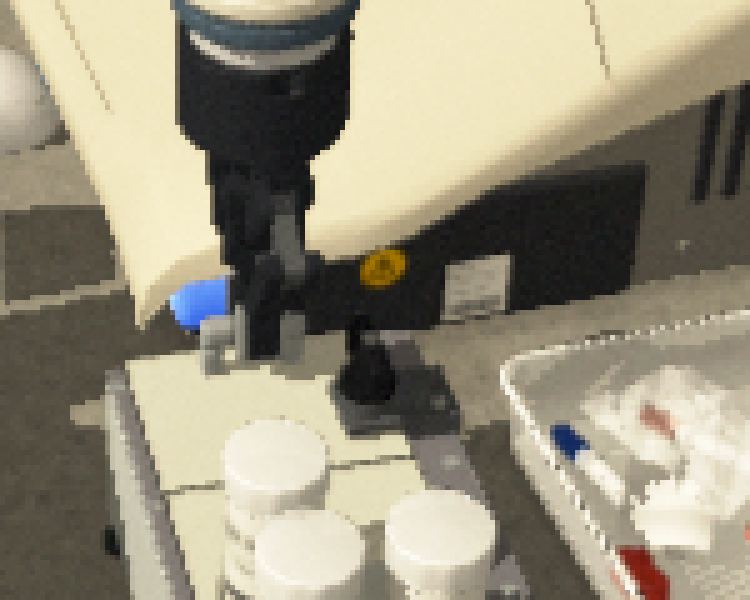

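Request:
{"fn": "step_arm", "kwargs": {"deltas": [[0,0,0,0,0,0,5],[0,0,0,0,0,0,5],[0,4,0.5,0,0,0,5],[0,6,0.5,0,0,0,5]], "newtons": 90}}

```text
time_s: 13.3
tcp_pos: [0.518, 0.0009, 0.0782]
ee_rot: [[0.998, -0.069, 0.006], [-0.069, -0.998, 0.002], [0.006, -0.002, -1.0]]
ft_force: [-0.1, 4.8, 5.1]
grip_width: 0.01
```

```bash
python3 -c "
from h import *
O=np.array([.5174,.0094,.078]);a=np.radians(-94)
plan(O+.1*np.array([np.cos(a),np.sin(a),0]),-94)
"
```

```text
t 13.3 d tool mm [-1.3 91.6 -0. ] rotvec [-0.002 -0.006  0.001] yaw -93.9403206156554 pos [0.518  0.0009 0.0782] F [-0.1307  4.8114  5.0944] M [ 0.7635  0.1265 -0.0886] g 0.010040948806372059 q [-0.0225  0.4438  1.9472  0.0032  0.7446  1.6147]
```

Request:
{"fn": "step_arm", "kwargs": {"deltas": [[-0.3,8,0.2,0,0,0,5],[-0.2,9,0.2,0,0,0,5],[-0.2,9,0.2,0,0,0,5],[0,9,0.2,0,0,0,5],[0,8,0.2,0,0,0,5],[0,6,0.2,0,0,0,5],[0,0,0.2,0,0,0,5]]}}

```text
time_s: 14.0
tcp_pos: [0.5152, -0.0514, 0.0782]
ee_rot: [[0.997, -0.07, 0.009], [-0.07, -0.998, 0.004], [0.009, -0.005, -1.0]]
ft_force: [-0.4, 6.3, 6.1]
grip_width: 0.0099
```

```bash
python3 -c "
from h import *
O=np.array([.5174,.0094,.078]);a=np.radians(-94)
plan(O+.1*np.array([np.cos(a),np.sin(a),0]),-94)
p=cap('side','s14.png')
cv2.imwrite('pics/side_k14.png',cv2.resize(p['img'][210:370,280:440,::-1],None,fx=3.7,fy=3.7))
"
```

```text
t 14.0 d tool mm [-2.  39.2 -0. ] rotvec [-0.005 -0.009 -0.001] yaw -94.03863080271852 pos [ 0.5152 -0.0514  0.0782] F [-0.3771  6.2888  6.1015] M [ 0.9585  0.2104 -0.0126] g 0.009860738177878508 q [-0.1259  0.4424  1.9498  0.0079  0.7407  1.5096]
```

View pics/side_k14.png

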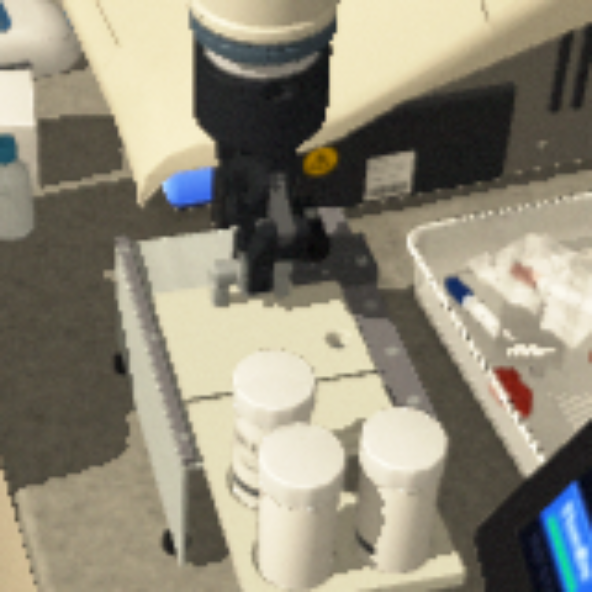

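Request:
{"fn": "step_arm", "kwargs": {"deltas": [[-0.2,5,0.2,0,-0.002,0,5],[-0.2,7,0.2,0,-0.002,0,5],[-0.2,7,0.2,0,-0.002,0,5],[0,6,0.2,0,0,0,5],[0,5,0.2,0,0,0,5],[0,4,0.2,0,0,0,5],[0,0,0.2,0,0,0,5]]}}

```text
time_s: 14.75
tcp_pos: [0.5123, -0.0883, 0.0786]
ee_rot: [[0.997, -0.073, 0.005], [-0.073, -0.997, 0.008], [0.004, -0.008, -1.0]]
ft_force: [-0.4, 6.7, 6.8]
grip_width: 0.0098
```

```bash
python3 -c "
from h import *
O=np.array([.5174,.0094,.078]);a=np.radians(-94)
plan(O+.1*np.array([np.cos(a),np.sin(a),0]),-94)
p=cap('side')
cv2.imwrite('pics/side_k15.png',cv2.resize(p['img'][260:360,300:430,::-1],None,fx=6,fy=6,interpolation=cv2.INTER_CUBIC))
W=cloud(p)
for l in ['shelf_line','stand_end','lock_knob_grip']: print(l,tip_of(p,l)[:2])
"
```

```text
t 14.75 d tool mm [-1.7  2.2  0.5] rotvec [-0.008 -0.004 -0.003] yaw -94.19587603801493 pos [ 0.5123 -0.0883  0.0786] F [-0.4392  6.6785  6.7843] M [1.03   0.0087 0.0781] g 0.00978415528666431 q [-0.199   0.4463  1.9411  0.0122  0.7509  1.4362]
shelf_line [{'xyz': [0.5068, -0.1619, 0.0866], 'score': 0.76}, {'xyz': [0.4202, 0.2448, -0.0002], 'score': 0.68}]
stand_end [{'xyz': [0.4128, -0.2622, 0.0036], 'score': 0.37}]
lock_knob_grip [{'xyz': [0.5526, -0.0368, 0.1437], 'score': 0.46}, {'xyz': [0.476, -0.2266, 0.0895], 'score': 0.32}]
```

View pics/side_k15.png

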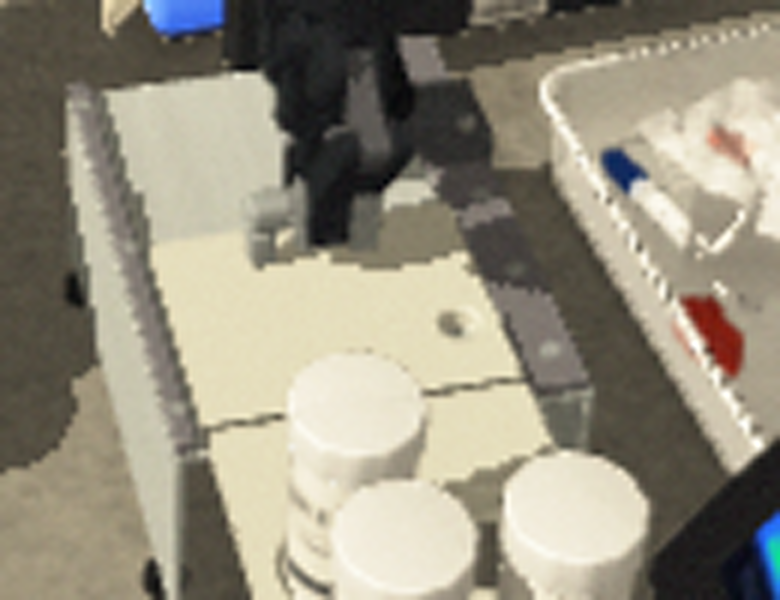

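```bash
cat > ln.py <<'E'
from h import *
xd=np.array([-.0698,-.9976]);yd=np.array([.9976,-.0698])
def ray(p,u,v,z):
    f=240/np.tan(np.radians(p['fov_y'])/2); M=np.linalg.inv(p['extrinsics'])
    o=M[:3,3]; d=M[:3,:3]@np.array([(u-p['cx'])/f,-(v-p['cy'])/f,-1]); return o+d*(z-o[2])/d[2]
def line(p,img,c0,yo):
    # search stand x around c0 for min brightness on lines of const stand y (origin O)
    g=cv2.cvtColor(img,cv2.COLOR_RGB2GRAY).astype(np.float32); out=[]
    O=np.array([.511,-.0700])
    for y in yo:
        xs=np.arange(c0-.02,c0+.02,.0005)
        px=np.array([proj(p,np.r_[O+xd*x+yd*y,.1]) for x in xs],np.float32)
        val=cv2.remap(g,px[:,:1],px[:,1:],cv2.INTER_LINEAR).ravel()
        b=np.median(val); w=np.clip(b-12-val,0,None)
        i=val.argmin(); k=abs(np.arange(len(xs))-i)<8; w=w*k
        out.append((round(y*1000),round(1000*(w*xs).sum()/max(w.sum(),1e-6),1),int(val.min()),int(b)))
    return out
E
python3 - <<'E'
from ln import *
p=cap('side')
im0=cv2.imread('pics/side0.png')[:,:,::-1]
ys=np.arange(-.05,.05,.01)
print('init',line(p,im0,-.005,ys)); print('s14',line(p,cv2.imread('pics/s14.png')[:,:,::-1],.056,ys)); print('now',line(p,p['img'],.093,ys))
for c in [(180,452),(205,448),(195,450),(210,430),(525,388),(588,388),(545,395)]:
    for z in(.097,.09):
        X=ray(p,300+c[0]/6,260+c[1]/6,z)[:2]-np.array([.511,-.07]); print(c,z,1000*X@xd,1000*X@yd)
E
```

```text
init [(-50, np.float64(-4.6), 139, 216), (-40, np.float64(-3.3), 134, 215), (-30, np.float64(0.0), 219, 229), (-20, np.float64(12.9), 211, 234), (-10, np.float64(12.8), 166, 231), (0, np.float64(12.8), 140, 227), (10, np.float64(5.9), 141, 225), (20, np.float64(-3.0), 128, 215), (30, np.float64(-22.9), 88, 214), (40, np.float64(-23.3), 58, 211)]
s14 [(-50, np.float64(57.1), 142, 220), (-40, np.float64(57.6), 120, 220), (-30, np.float64(57.2), 174, 221), (-20, np.float64(74.6), 220, 238), (-10, np.float64(75.4), 215, 235), (0, np.float64(75.0), 184, 232), (10, np.float64(73.6), 141, 228), (20, np.float64(57.2), 150, 217), (30, np.float64(58.2), 132, 220), (40, np.float64(57.7), 129, 221)]
now [(-50, np.float64(93.7), 143, 219), (-40, np.float64(94.8), 128, 219), (-30, np.float64(94.3), 160, 219), (-20, np.float64(73.7), 220, 237), (-10, np.float64(0.0), 232, 234), (0, np.float64(0.0), 228, 231), (10, np.float64(112.4), 169, 228), (20, np.float64(94.1), 131, 218), (30, np.float64(94.0), 141, 220), (40, np.float64(95.2), 132, 219)]
(180, 452) 0.097 101.15467972231812 -66.76835584223136
(180, 452) 0.09 95.13636193028198 -65.29065023262669
(205, 448) 0.097 101.18883155120069 -58.16334960576043
(205, 448) 0.09 95.17084523655028 -56.602123872523556
(195, 450) 0.097 101.34632338838345 -61.64867071217867
(195, 450) 0.09 95.32986568828015 -60.12127347850436
(210, 430) 0.097 93.78090952528065 -54.65831771988871
(210, 430) 0.09 87.69102197703887 -53.06307217441716
(525, 388) 0.097 97.7844289097495 55.505484821501206
(525, 388) 0.09 91.73339948952831 58.16997937797885
(588, 388) 0.097 102.28455943147158 76.63404575881735
(588, 388) 0.09 96.27720824310839 79.50361396349007
(545, 395) 0.097 102.27415855595176 61.165072356680604
(545, 395) 0.09 96.26670641677158 63.88449882577449
```

Request:
{"fn": "step_arm", "kwargs": {"deltas": [[0,1.5,0.2,0,0,0,5],[0,0.5,0.2,0,0,0,5],[0,0,0.2,0,0,0,5]]}}

```text
time_s: 15.3
tcp_pos: [0.5121, -0.0909, 0.0789]
ee_rot: [[0.997, -0.074, 0.005], [-0.074, -0.997, 0.009], [0.005, -0.009, -1.0]]
ft_force: [0.0, 6.4, 5.8]
grip_width: 0.0101
```

```bash
python3 -c "
from ln import *
O=np.array([.5174,.0094,.078]);a=np.radians(-94)
plan(O+.1*np.array([np.cos(a),np.sin(a),0]),-94)
ys=np.r_[np.arange(-.052,-.03,.004),np.arange(.02,.05,.004)]
im0=cv2.imread('pics/side0.png')[:,:,::-1]
for k in range(2):
  p=cap('side'); r=[x for x in line(p,p['img'],.095,ys)]
  print(np.median([x[1] for x in r]),[float(x[1]) for x in r])
r=line(p,im0,-.005,ys);print('init',[float(x[1]) for x in r],[x[2] for x in r])
"
```

```text
t 15.3 d tool mm [-1.8 -0.4  0.9] rotvec [-0.009 -0.005 -0.004] yaw -94.24232043288384 pos [ 0.5121 -0.0909  0.0789] F [0.0039 6.3997 5.814 ] M [ 1.1233 -0.0103  0.0514] g 0.01008807467141611 q [-0.2047  0.446   1.9406  0.014   0.7515  1.4299]
96.95 [96.6, 96.3, 97.0, 97.4, 96.6, 96.9, 97.2, 97.5, 96.9, 96.8, 97.4, 97.6, 96.5, 97.2]
97.0 [96.9, 96.3, 97.0, 97.4, 96.6, 96.9, 97.3, 97.5, 97.0, 96.8, 97.4, 97.6, 97.0, 97.2]
init [-4.3, -4.4, -3.5, -3.3, -4.9, -4.8, -3.0, -4.5, -4.4, -22.7, -22.5, -23.3, -23.1, -22.7] [139, 137, 120, 134, 140, 187, 128, 143, 138, 59, 54, 58, 57, 58]
```

```bash
python3 -c "
from ln import *
p=cap('side'); im=p['img'][:,:,::-1]
a=cv2.resize(im[320:345,322:352],None,fx=13,fy=13,interpolation=cv2.INTER_NEAREST)
b=cv2.resize(im[310:335,375:405],None,fx=13,fy=13,interpolation=cv2.INTER_NEAREST)
cv2.imwrite('pics/ends.png',np.hstack([a,b]))
t=cap('top'); cv2.imwrite('pics/top_e.png',cv2.resize(t['img'][190:300,330:480,::-1],None,fx=5,fy=5,interpolation=cv2.INTER_CUBIC))
im0=cv2.imread('pics/side0.png')
a=cv2.resize(im0[320:345,322:352],None,fx=13,fy=13,interpolation=cv2.INTER_NEAREST)
b=cv2.resize(im0[310:335,375:405],None,fx=13,fy=13,interpolation=cv2.INTER_NEAREST)
cv2.imwrite('pics/ends0.png',np.hstack([a,b]))
"
```

```text
(no output)
```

View pics/ends.png

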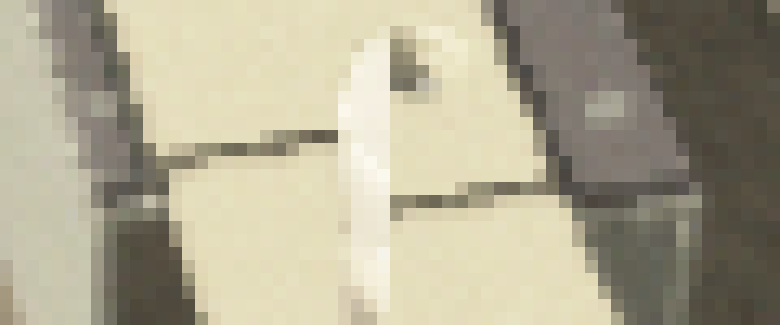

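View pics/top_e.png

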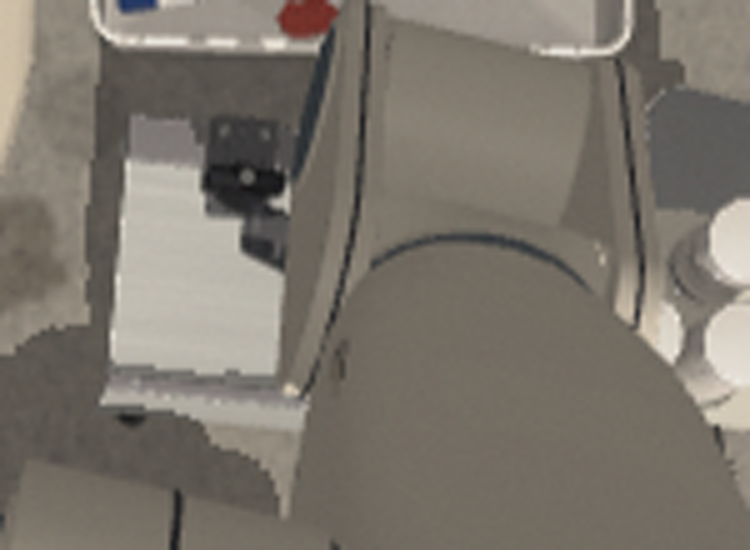

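```bash
python3 -c "
from ln import *
p=cap('side')
for n,u,v,z in [('nearstrip',331.2,334.1,.097),('farstrip',391.2,324.2,.097),('farstrip2',397,324.2,.097),('line near',335.5,332.6,.1),('line far',385.5,324.5,.1),('line far',378,325.8,.1)]:
    X=ray(p,u,v,z)[:2]-np.array([.511,-.07]); print(n,1000*X@xd,1000*X@yd)
W=cloud(p); 
s=read_state();print(s['ft_force'])
# shelf flatness: fit plane to shelf region
V=W.reshape(-1,3); L=np.stack([(V[:,:2]-np.array([.511,-.07]))@xd,(V[:,:2]-np.array([.511,-.07]))@yd,V[:,2]],1)
m=(L[:,0]>.03)&(L[:,0]<.10)&(abs(L[:,1])<.045)&(L[:,2]>.09)&(L[:,2]<.11); q=L[m]
A=np.c_[q[:,0],q[:,1],np.ones(len(q))]; print(len(q),np.linalg.lstsq(A,q[:,2],rcond=None)[0])
m=(L[:,0]>.1)&(L[:,0]<.25)&(abs(L[:,1])<.055)&(L[:,2]>.09)&(L[:,2]<.11); q=L[m]
A=np.c_[q[:,0],q[:,1],np.ones(len(q))]; c=np.linalg.lstsq(A,q[:,2],rcond=None)[0];print(len(q),c,c[0]*.16+c[2])
m=(L[:,0]>.0)&(L[:,0]<.25)&(abs(L[:,1])<.06)&(L[:,2]>.165); print('pot tops z',np.median(L[m,2]), np.percentile(L[m,2],[5,95]))
"
```

```text
nearstrip 98.48548712305809 -63.667403534546274
farstrip 98.14152093614305 63.37306651105302
farstrip2 100.62995645158479 75.05611901617876
line near 99.01509778944796 -54.93652693303379
line far 99.08632595151066 50.50080935490051
line far 99.29814254796992 34.37429164874797
[0.3703 6.4815 6.0098]
865 [-0.0072 -0.0034  0.0996]
1603 [-0.0066 -0.0073  0.0995] 0.09841071787909159
pot tops z 0.349843638005751 [0.1738 0.4924]
```

Request:
{"fn": "step_arm", "kwargs": {"deltas": [[0,0,0.8,-0.005,-0.003,0,5],[0,0,0.5,-0.005,-0.003,0,5],[0,0,0.3,0,0,0,5]]}}

```text
time_s: 15.85
tcp_pos: [0.5118, -0.0914, 0.0783]
ee_rot: [[0.997, -0.075, -0.001], [-0.075, -0.997, 0.0], [-0.001, -0.0, -1.0]]
ft_force: [-0.4, 7.6, 7.1]
grip_width: 0.0099
```

```bash
cat >> ln.py <<'E'
def check():
    O=np.array([.5174,.0094,.078]);a=np.radians(-94)
    plan(O+.1*np.array([np.cos(a),np.sin(a),0]),-94)
    ys=np.r_[np.arange(-.052,-.03,.004),np.arange(.02,.05,.004)]
    p=cap('side'); r=line(p,p['img'],.095,ys); print('line',np.median([x[1] for x in r]))
    W=cloud(p);V=W.reshape(-1,3); L=np.stack([(V[:,:2]-np.array([.511,-.07]))@xd,(V[:,:2]-np.array([.511,-.07]))@yd,V[:,2]],1)
    m=(L[:,0]>.03)&(L[:,0]<.25)&(abs(L[:,1])<.055)&(L[:,2]>.085)&(L[:,2]<.11); q=L[m]
    A=np.c_[q[:,0]-.1,q[:,1],np.ones(len(q))]; print('shelf',np.linalg.lstsq(A,q[:,2],rcond=None)[0])
    m=(L[:,0]>-.09)&(L[:,0]<.09)&(L[:,1]<-.059)&(L[:,1]>-.065)&(L[:,2]>.08)&(L[:,2]<.11); q=L[m]
    A=np.c_[q[:,0]-.1,np.ones(len(q))]; print('guide',len(q),np.linalg.lstsq(A,q[:,1+1],rcond=None)[0])
    m=(L[:,0]>-.09)&(L[:,0]<-.0)&(abs(L[:,1])<.05)&(L[:,2]>.07)&(L[:,2]<.096); q=L[m]
    A=np.c_[q[:,0]-.1,np.ones(len(q))]; print('bed',len(q),np.linalg.lstsq(A,q[:,1+1],rcond=None)[0])
    return p
E
python3 -c "
from ln import *
check()"
```

```text
t 15.85 d tool mm [-1.5 -0.9  0.3] rotvec [-0.     0.001 -0.005] yaw -94.31256521990134 pos [ 0.5118 -0.0914  0.0783] F [-0.3715  7.5807  7.0903] M [ 1.1489 -0.0821  0.0784] g 0.009930244944342156 q [-0.1996  0.4487  1.9375  0.0001  0.7568  1.4464]
line 97.3
shelf [-0.0036 -0.0087  0.0988]
guide 127 [0.0006 0.0959]
bed 604 [-0.0015  0.0886]
```

Request:
{"fn": "step_arm", "kwargs": {"deltas": [[0,-1,0.3,0,0,0,5],[0,-0.5,0.2,0,0,0,5],[0,0,0.2,0,0,0,5]]}}

```text
time_s: 16.2
tcp_pos: [0.5118, -0.0915, 0.0782]
ee_rot: [[0.997, -0.076, -0.001], [-0.076, -0.997, 0.0], [-0.001, -0.0, -1.0]]
ft_force: [-1.0, 7.4, 6.3]
grip_width: 0.0097
```

```bash
python3 -c "
from ln import *
check()"
```

```text
t 16.2 d tool mm [-1.5 -1.   0.2] rotvec [-0.     0.001 -0.006] yaw -94.33014607087055 pos [ 0.5118 -0.0915  0.0782] F [-0.9566  7.4272  6.258 ] M [ 1.2043 -0.0332  0.0758] g 0.009687880105404735 q [-0.1997  0.4485  1.9381 -0.0001  0.7557  1.4467]
line 97.35
shelf [-0.0033 -0.0078  0.0989]
guide 128 [0.0065 0.0965]
bed 610 [0.0039 0.0894]
```

Request:
{"fn": "step_arm", "kwargs": {"deltas": [[0,-2,0.2,0,0,0,5],[0,-2,0.2,0,0,0,5],[0,0,0.2,0,0,0,5]]}}

```text
time_s: 16.55
tcp_pos: [0.5119, -0.0906, 0.0782]
ee_rot: [[0.997, -0.076, -0.0], [-0.076, -0.997, -0.003], [-0.0, 0.003, -1.0]]
ft_force: [-0.8, 7.2, 7.0]
grip_width: 0.0098
```

```bash
python3 -c "
from ln import *
check()"
```

```text
t 16.55 d tool mm [-1.5 -0.1  0.2] rotvec [ 0.003  0.    -0.006] yaw -94.33160730175945 pos [ 0.5119 -0.0906  0.0782] F [-0.7826  7.1532  6.9949] M [ 1.2549 -0.0605  0.0786] g 0.009772016564629858 q [-0.196   0.4482  1.9389 -0.0044  0.7543  1.4535]
line 96.35
shelf [-0.0015 -0.0078  0.0989]
guide 129 [0.0039 0.0964]
bed 599 [0.0023 0.0892]
```

```bash
python3 -c "
from ln import *
p=check(); im=p['img'][:,:,::-1]
a=cv2.resize(im[320:345,322:352],None,fx=13,fy=13,interpolation=cv2.INTER_NEAREST)
b=cv2.resize(im[310:335,375:405],None,fx=13,fy=13,interpolation=cv2.INTER_NEAREST)
c=cv2.resize(im[230:400,240:440],(780,663))[:520]
cv2.imwrite('pics/fin.png',cv2.resize(np.vstack([np.hstack([a,b]),c]),None,fx=.7,fy=.7))
"
```

```text
t 16.6 d tool mm [-1.5 -0.1  0.2] rotvec [ 0.003  0.    -0.006] yaw -94.331478430758 pos [ 0.5119 -0.0906  0.0782] F [-1.0118  2.0576  7.1627] M [ 0.4898  0.1188 -0.0406] g 0.009707932573093176 q [-0.1961  0.4482  1.9389 -0.0044  0.7543  1.4535]
line 96.4
shelf [-0.001  -0.0086  0.0988]
guide 125 [0.0003 0.0959]
bed 602 [0.0038 0.0894]
```

View pics/fin.png

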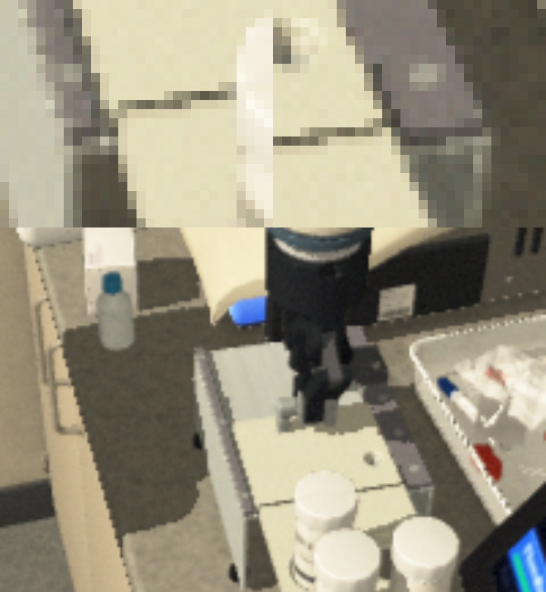

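```bash
python3 -c "
from h import *
print(read_state()['ft_force'],read_state()['grip_width']); print(hand_in())"
```

```text
[-1.3267  2.3999  6.2765] 0.009719758519616324
the job is handed in; nothing more can be done
None
```

I turned the knob a quarter turn clockwise and it stayed there; the top view shows its wing lying along the stand. I then slid the shelf out about 100 mm and handed the job in at about 16.6 s, still gripping the bar.

**Last checks:**
- **Line:** the dark line sits level with the stand's end, within about 0.5 mm by the side picture. It had gone about 1 mm too far, so I pulled it back.
- **Shelf:** it lies flat. The fitted slope along its length is about -0.001, which agrees with the guide. I am pressing down about 6–7 N with a 90 N grip.
- **Pots:** all three stand upright on the shelf in the last side picture.
- **Things around:** I moved none of them. The last pictures show the carton, bottle and part of the meter in place, but I did not re-measure any of them, and the tweezers and marker were out of view.

**What failed or disagreed:**
- **Tool height:** the reported height was about 34 mm lower than where the camera showed the fingertips. Because of this my first attempt to close on the knob shut on air above the wing. I corrected the height from the camera for both grasps.
- **Camera offset:** the two cameras differed by about 3–5 mm, so the line was judged relative to the stand within a single image.
- **Travel figures:** near the end, travel by the arm's reading and by the line in the picture differed by about 1 mm. A slight tilt of the tool explains part of it. I went by the picture.

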